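# Stand the rinsed glass cassette in the plate dryer and shut its door

### The job

Take the glass cassette off the sloped draining rack and set it down gently, without dropping it, upright on its short edge on the blue pad in the plate dryer, its broad faces parallel to the dryer's back wall, and let go. Then push the dryer's door shut until it rides over its catch and stays fully closed, with the cassette still standing; leave the flask, the jar and the carton where they are.

Things in the scene. Friction and masses are not known exactly. Their poses are not given: they have to be found in the camera images.
- cassette: Glass slab with orange frame, 14 mm thick (own x), 90 mm wide (y), 120 mm high (z), about 180 g. Origin: centre of its lower short edge face; own z runs up the slab to the upper edge. At the start it leans in the rack, own z 35 degrees from vertical, top leaning to the rack's -x, own x pointing up and to the rack's +x.
- rack: White fixed sloped draining rack on a 115 mm (x) x 110 mm (y) base board. Origin at the centre of its underside, at table height, x and y level. A slope 100 mm wide supports the cassette's underside from its lower edge to 62 mm up along it; a lip reaching 8 mm up the slab holds the upper face's foot. The upper 58 mm of the cassette is free on both faces.
- dryer: Fixed plate dryer, grey and steel, 160 mm deep (own x) x 180 mm wide (own y) x 145 mm high. Origin at the centre of its underside, at table height; the door side faces own -x. A 45 mm high plinth carries a chamber open at the top, with 8 mm thick, 100 mm high walls at the back and both sides; the door closes its front.
- pad (a point): Centre of the top face of the blue pad on the chamber floor, 51 mm above the table; the pad is 40 mm (own x) x 130 mm (own y), 6 mm high; axes parallel to the dryer's.
- door (a joint): Door angle, rad: 0 shut, growing as it swings out to the dryer's -x, at most 1.6. Upright hinge at the dryer's -y front corner. Aluminium frame with glass, 168 mm wide, 8 mm thick, 46 to 144 mm above the table. It stays where it is left; from about 0.13 to 0.04 rad a sprung ball catch resists (about 6 N at the push plate), then draws it home.
- door_hinge (a point): Point on the hinge line at the height of the door's top (145 mm above the table), at own (-80, -84) mm in the dryer's x, y. Its axes turn with the door: y along the door from the hinge to the free edge (168 mm away), -x out of the outer face, which lies 8 mm from the hinge line, z up.
- door_push (a point): Middle of the upper part of the black push plate (32 x 80 mm, flat) on the door's outer face near the free edge: 148 mm from the hinge, 25 mm below the door's top; axes as door_hinge (push along +x).
- flask: Bystander: clear conical flask, 68 mm across the foot, 105 mm high, origin under its centre.
- reagent: Bystander: amber jar with a blue cap, 54 mm across, 110 mm high, origin under its centre.
- carton: Bystander: small cardboard carton, 70 x 55 x 60 mm high, origin under its centre.
Mind the look-alikes: they are no part of the job. Of the things that look like the dryer, the larger one is meant.

How it is judged:
By the outcome, as a careful person would: the job done as asked, in the order asked, and still so for the second after the job is handed in, with the robot touching nothing.
It also fails if it takes over 64 s, if anything falls off the work surface, if the arm or the gripper's body presses on something with over 40 N, if the wrist force passes 120 N, or if a joint passes its speed limit or range.

### The arm

A 7-joint arm with a two-finger parallel gripper is mounted at the origin on the work surface. World frame = base frame: x ahead of the robot, y to its left, z up, the work surface at z = 0. Lengths are in m, angles in rad, forces in N, time in s.
With the tool pointing down it reaches from about 0.35 to 0.9 m from the base axis. Payload 8.1 kg.
Tool frame: the origin (TCP) lies at the very end of the fingers, on their centre line; the grasp point (between the pads) lies 19 mm behind it; z points along the fingers, y is the line along which they close (so a half turn about z gives the same grasp; the last joint's range is limited). The gripper opens to 92 mm and grips with 3 to 60 N. Pads are 19 mm wide; open, the fingers measure 130 mm over their backs; the gripper's body (75 mm by 190 mm) begins 47 mm behind the grasp point.
Start: joints at [1.228, 0.434, 0.025, 1.573, -0.012, 1.134, -0.075], TCP at [0.148, -0.607, 0.227] pointing down, gripper open.
Joint ranges: [-2.62, 2.62], [-0.44, 2.09], [-1.27, 1.32], [0.08, 2.57], [-1.32, 4.46], [0.12, 2], [-2.74, 2.74]. Speed limits (rad/s): [2.22, 2.22, 3.01, 3.01, 3.14, 3.14, 3.14].

### API

Orientations are given as a rotation vector (axis times angle).
In Python, from cell import arm gives the robot as it stands.
- The arm moves only by the tool carry_out, never from a script. Its argument "commands" is a list of rows, each a list of 7 numbers: the opening, from 0 (shut) to 1 (fully open), then the shift along the tool's x, y, z each as a share of 0.025 m, from -1 to 1, then the turn, a rotation vector about the tool's x, y, z each as a share of 0.1 rad, from -1 to 1. A call has 1 to 8 rows; each row shifts and turns the commanded pose from where the row before left it, along the tool's axes as they then stand; what a row does not reach is not made up. A row lasts 1/10 s, in which the tool goes at most 50 mm and 8.59 degrees, less where a joint would pass 70% of its speed; a pose out of reach is approached as far as the arm can. A call with a number of a shift or a turn outside -1 to 1 is refused whole. A call with a gripper value outside its range is refused whole. The fingers move at their own pace and stop on an object; "squeeze" is the grip in N (left out, the last holds). Time passes only in rows, so rows that do not move let the fingers close. It gives the time, the measured TCP pose, the force, the opening and the grip force at its end, in the units of the state.
- arm.observe(): the state, without advancing time (a new reading comes with each control period).
- arm.get_image(name): name is "scene" or "top"; returns a dict with "pixels" (480x640x3 uint8, red, green, blue), "range_z" (480x640 float32, m along the optical axis (not along the pixel's ray), 0 where there is no reading), "mtx" (3x3 intrinsics, pixels), "R" (3x3) and "t" (3): a world point X has camera coordinates R X + t. Camera axes: x right, y down, z forward; pixel columns grow to the right and rows downward; lengths in m; the calibration is good to about 2 mm. A picture is of the moment at which its call begins.
- arm.sign_off(): hands the job in; it is judged then, once.
The state is a dict: "clock": time; "joints": joint angles; "dq": joint speeds; "joint_efforts": joint torques, N m; "position": TCP position; "ee_rot": TCP orientation; "force": force on the tool from outside, world axes, zero at the start; "ft_torque": the same for the moment, N m; "width": opening from 0.0 (shut) to 1.0 (fully open); "gripper_force": force on a finger pad.
Only numpy, scipy, OpenCV 4.12 (cv2) and the standard library are available. Lean on these libraries where they do the work, as an engineer would, in place of code of your own. Each camera call takes 0.05 s, during which the arm holds its last target. There are 200 camera calls.

## Working session

There is one attempt and no reset: what is moved stays moved. The work goes in short steps, Python scripts to look and compute and a tool call to move; the robot and the scene stay as the last step left them, time stands still between calls to the robot, and variables do not carry over. Pictures are saved under pics/ and viewed, at most 10 in all, crops included, and the job is handed in when it is done.

Besides the shell and the picture viewer there is one more tool, called after "Request:" by a JSON object that holds its "op" and its "data", one argument or row to a line. carry_out: Moves the arm, as the interface text tells. Shift numbers are shares of 0.025 m and turn numbers shares of 0.1 rad, none past 1 either way. Its arguments: {"type":"object","properties":{"commands":{"type":"array"},"squeeze":{"type":"number"}},"required":["commands"]}

```bash
mkdir -p pics && ls && python3 - <<'E'
from cell import arm
import cv2,numpy as np
s=arm.observe();print(s)
for n in("scene","top"):
    d=arm.get_image(n);cv2.imwrite(f"pics/{n}0.png",d["pixels"][:,:,::-1]);np.savez(f"{n}0.npz",**d)
    print(n,d["mtx"],d["R"],d["t"],(d["range_z"]>0).mean())
E
```

```text
pics
{'clock': 0.0, 'joints': array([ 1.22840633,  0.43520405,  0.0249798 ,  1.57405383, -0.01160964,
        1.1339613 , -0.07508272]), 'dq': array([-0.0010767 , -0.00164108,  0.00155053,  0.0003095 ,  0.00024847,
        0.0005905 ,  0.00090467]), 'joint_efforts': array([ 3.32244808e-04, -6.67853308e+01,  9.84687880e-01, -3.14460397e+01,
       -6.08412805e-02,  4.29440523e-02,  1.37794123e-04]), 'position': array([ 0.14827042, -0.60666943,  0.22597352]), 'ee_rot': array([-3.11761221e+00, -3.75488896e-01,  4.78801399e-04]), 'force': array([-0.18741327,  0.91787001,  0.33911816]), 'ft_torque': array([ 0.03012694, -0.02324781, -0.0407087 ]), 'gripper_force': 0.0, 'width': 1.0024744414133524}
scene [[615.01123411   0.         315.49383318]
 [  0.         615.01123411 249.36711739]
 [  0.           0.           1.        ]] [[-0.87974216  0.47532562 -0.01092166]
 [ 0.39129716  0.71078995 -0.58452048]
 [-0.27007455 -0.51850092 -0.81130545]] [ 0.60486471 -0.21074746  1.6679109 ] 0.99578125
top [[526.85359756   0.         314.42556297]
 [  0.         526.85359756 238.40215029]
 [  0.           0.           1.        ]] [[-0.00310406 -0.99989034 -0.01448004]
 [-0.98081311  0.00586675 -0.19486206]
 [ 0.19492564  0.01359735 -0.98072377]] [0.00410986 0.66772444 1.23879581] 0.9960319010416666
```

View pics/scene0.png

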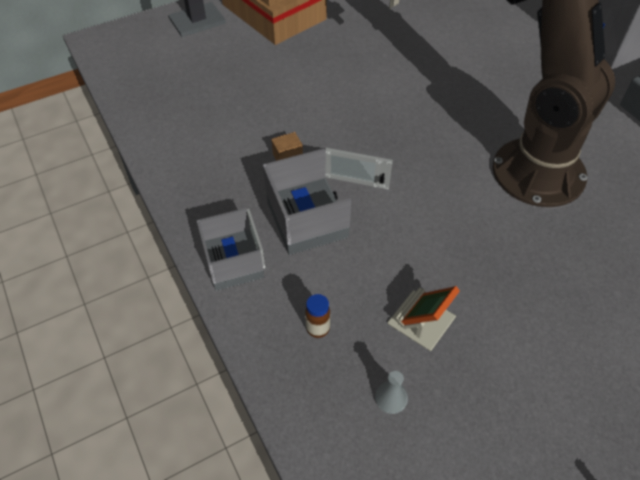

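View pics/top0.png

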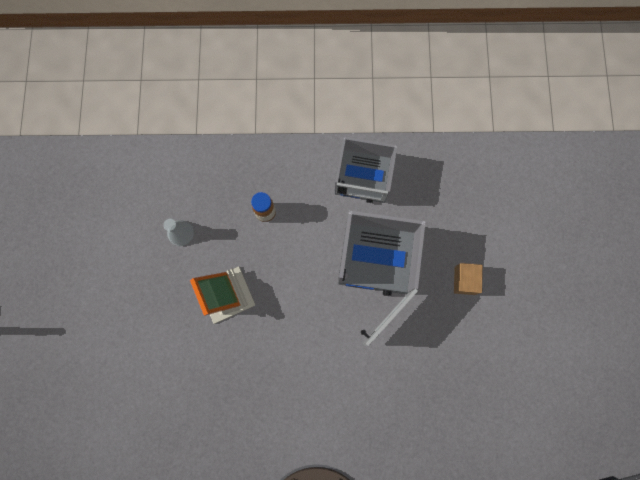

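Look-alikes: two dryers, at top-image pixels (383,255) and (367,170); the scene image shows them at (308,200) and (231,246). The one at (383,255) is larger, so it is the one meant, and its door stands open with the free edge at (368,343). There is one cassette, at (218,293), leaning in the white rack. I'll confirm in a crop and measure.

```bash
cat > h.py <<'E'
import cv2,numpy as np
def load(n): return dict(np.load(n+".npz"))
def cloud(d):
    v,u=np.mgrid[:480,:640];z=d["range_z"];K=d["mtx"]
    c=np.stack([(u-K[0,2])/K[0,0]*z,(v-K[1,2])/K[1,1]*z,z],-1)
    return (c-d["t"])@d["R"]
def px(d,X):
    c=d["R"]@np.asarray(X)+d["t"];p=d["mtx"]@c;return p[:2]/p[2]
E
python3 - <<'E'
from h import *
T=load("top0");S=load("scene0")
im=np.hstack([cv2.resize(T["pixels"][140:360,320:500],None,fx=2.2,fy=2.2,interpolation=2),cv2.resize(T["pixels"][250:350,170:270],(400,484),interpolation=2)])[:,:,::-1]
cv2.imwrite("pics/crop1.png",im)
for n,d in(("top",T),("scene",S)):
    P=cloud(d);H=cv2.cvtColor(d["pixels"],cv2.COLOR_RGB2HSV);ok=(d["range_z"]>0)
    tab=P[ok&(abs(P[...,2])<.01)]; print(n,"table z",np.median(tab[:,2]))
    org=(H[...,0]<14)&(H[...,1]>190)&(H[...,2]>120)
    win=np.zeros_like(org)
    if n=="top": win[250:340,180:270]=1
    else: win[270:350,380:480]=1
    q=P[org&win];print("orange",len(q),q.min(0),q.max(0),q.mean(0))
    blue=(H[...,0]>105)&(H[...,0]<125)&(H[...,1]>150)
    win[:]=0
    if n=="top": win[240:275,345:415]=1
    else: win[180:225,285:320]=1
    q=P[blue&win];q=q[abs(q[:,2]-.051)<.012];print("pad",len(q),q.mean(0),q.std(0),cv2.minAreaRect(q[:,:2].astype(np.float32)*1000))
    # wall tops of big dryer
    if n=="top": win[:]=0;win[205:350,330:430]=1
    else: win[:]=0;win[140:255,255:395]=1
    q=P[win&(P[...,2]>.135)&(P[...,2]<.16)];print("tops",len(q),np.median(q[:,2]))
    np.save(n+"_tops.npy",q)
    rk=win*0
    print("tops rect",cv2.minAreaRect(q[:,:2].astype(np.float32)*1000))
E
```

```text
top table z -0.0012095919137421094
orange 164 [0.48003044 0.24694532 0.11965544] [0.56057601 0.28891986 0.13458145] [0.52008527 0.26759736 0.12760457]
pad 795 [ 0.62684476 -0.15788126  0.04960381] [0.01238127 0.03680345 0.00265932] ((627.3876342773438, -157.93893432617188), (129.14633178710938, 40.286659240722656), 81.1664047241211)
tops 1094 0.14344011827913228
tops rect ((557.580322265625, -146.8566436767578), (180.21128845214844, 302.84100341796875), 81.34598541259766)
scene table z -0.00011901676721624262
orange 187 [0.48240613 0.24923576 0.12032553] [1.06505016 0.72710283 1.23660512] [0.52976232 0.27483323 0.14028877]
pad 315 [ 0.62396161 -0.1860705   0.05073108] [0.01149117 0.01962823 0.0028495 ] ((624.2589721679688, -187.18470764160156), (74.53646087646484, 39.642818450927734), 80.50399017333984)
tops 1256 0.14329401813038217
tops rect ((559.1783447265625, -144.83380126953125), (187.32821655273438, 301.3970947265625), 81.61345672607422)
```

View pics/crop1.png

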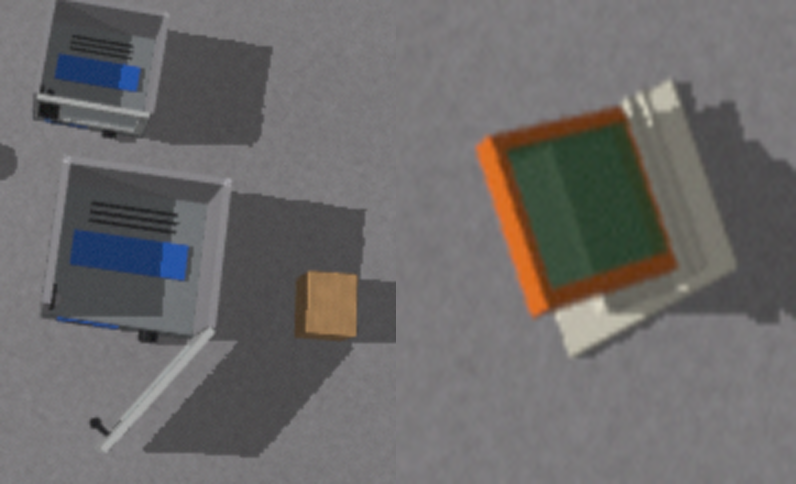

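The crop confirms it: the lower dryer is the larger one, with its door open. The cassette's bright top edge is on the left of its slab, facing world +y. Next I measure the cassette pose, dryer frame and door angle.

```bash
python3 - <<'E'
from h import *
np.set_printoptions(precision=4,suppress=True)
for n in("top","scene"):
    d=load(n+"0");P=cloud(d);H=cv2.cvtColor(d["pixels"],cv2.COLOR_RGB2HSV)
    h,s,v=[H[...,i].astype(int) for i in range(3)]
    win=np.zeros((480,640),bool)
    if n=="top": win[255:330,180:265]=1
    else: win[275:335,390:470]=1
    win&=(P[...,2]>.02)&(P[...,2]<.14)
    m=win&(((h>35)&(h<85)&(s>70))|((h<16)&(s>150)))   # green glass + orange
    q=P[m]
    # upper face plane: RANSAC-ish by iterating from green pixels
    g=P[win&(h>35)&(h<85)&(s>70)&(v>25)]
    c=np.median(g,0);
    for _ in range(6):
        r=np.linalg.svd(g-g.mean(0),full_matrices=False)[2][2]; e=(g-g.mean(0))@r; g=g[abs(e)<max(2.5*e.std(),.0015)]
    nrm=r*np.sign(r[2]); c=g.mean(0)
    f=q[abs((q-c)@nrm)<.004]
    print(n,"normal",nrm,"tilt",np.degrees(np.arccos(nrm[2])),"res",e.std(),len(g),len(f))
    ux=nrm; w=np.array([-ux[1],ux[0],0]);w/=np.linalg.norm(w); # own y = z x x
    uz=np.cross(ux,w)
    # orange frame rect in-plane
    ab=np.stack([(f-c)@w,(f-c)@uz],1).astype(np.float32)*1000
    rc=cv2.minAreaRect(ab);print("rect",rc)
    lo,hi=np.percentile(ab,[.5,99.5],axis=0);print(lo,hi)
    ctr=c+w*(lo[0]+hi[0])/2000; top=ctr+uz*hi[1]/1000-ux*.007; print("own z",uz,"own y",w,"top edge centre",top,"az x",np.degrees(np.arctan2(ux[1],ux[0])))
    # dryer: top rim
    q=np.load(n+"_tops.npy")[:,:2]
    x=np.array([np.cos(np.radians(-8.8)),np.sin(np.radians(-8.8))]);y=np.array([-x[1],x[0]])
    p0=np.array([.6268,-.158]);a=(q-p0)@x*1000;b=(q-p0)@y*1000
    print("rim a/b hist"); 
    for k,l in(("a",a),("b",b)): hh,ee=np.histogram(l,bins=np.arange(-260,140,10)); print(k,[(int(ee[i]),int(hh[i])) for i in range(len(hh)) if hh[i]>0])
    dd=q[a<-115]; vv=np.linalg.svd(dd-dd.mean(0))[2][0]; print("door dir",np.degrees(np.arctan2(vv[1],vv[0])),dd.mean(0))
    t=(dd-dd.mean(0))@vv; print("door ends",dd.mean(0)+vv*t.min(),dd.mean(0)+vv*t.max(),'width',np.ptp((dd-dd.mean(0))@np.array([-vv[1],vv[0]])))
    back=q[(a>30)&(abs(b)<70)]; 
    if len(back)>10: print("back line slope deg",np.degrees(np.arctan2(*np.linalg.svd(back-back.mean(0))[2][0][[1,0]])),((back-p0)@x).mean(),np.percentile((back-p0)@x,[2,98]))
E
```

```text
top normal [ 0.3316 -0.7473  0.5758] tilt 54.847617185630895 res 0.0016982240462040808 587 906
rect ((-2.6856346130371094, 17.963035583496094), (116.22120666503906, 89.22100830078125), 89.86038208007812)
[-47.1052 -39.3677] [41.4589 74.0917]
own z [-0.2335  0.5263  0.8176] own y [0.914  0.4056 0.    ] top edge centre [0.5183 0.2723 0.1287] az x -66.07013470841763
rim a/b hist
a [(-230, 2), (-220, 21), (-210, 22), (-200, 19), (-190, 22), (-180, 19), (-170, 23), (-160, 20), (-150, 20), (-140, 21), (-130, 19), (-120, 20), (-110, 21), (-100, 20), (-90, 17), (-80, 31), (-70, 36), (-60, 32), (-50, 31), (-40, 34), (-30, 34), (-20, 31), (-10, 33), (0, 30), (10, 34), (20, 29), (30, 31), (40, 30), (50, 31), (60, 34), (70, 316), (80, 11)]
b [(-90, 296), (-80, 46), (-70, 47), (-60, 47), (-50, 46), (-40, 52), (-30, 49), (-20, 52), (-10, 49), (0, 47), (10, 18), (20, 16), (30, 19), (40, 18), (50, 16), (60, 18), (70, 17), (80, 221), (90, 20)]
door dir 136.6139360745309 [ 0.456  -0.1587]
door ends [ 0.5041 -0.2042] [ 0.4105 -0.1157] width 0.009094329167865787
back line slope deg 81.22563992372692 0.0
[... 465 characters left out ...]
, 27), (-170, 26), (-160, 28), (-150, 26), (-140, 24), (-130, 26), (-120, 24), (-110, 28), (-100, 22), (-90, 24), (-80, 34), (-70, 45), (-60, 38), (-50, 45), (-40, 44), (-30, 41), (-20, 46), (-10, 40), (0, 43), (10, 45), (20, 44), (30, 44), (40, 43), (50, 47), (60, 40), (70, 191), (80, 74)]
b [(-100, 3), (-90, 213), (-80, 154), (-70, 47), (-60, 52), (-50, 48), (-40, 55), (-30, 53), (-20, 47), (-10, 57), (0, 45), (10, 23), (20, 12), (30, 15), (40, 14), (50, 13), (60, 14), (70, 15), (80, 162), (90, 214)]
door dir 136.72995771024335 [ 0.4585 -0.1557]
door ends [ 0.5069 -0.2013] [ 0.4133 -0.1132] width 0.020425306025114817
back line slope deg -98.60995159692114 0.0778892909873069 [0.0735 0.0818]
```

```bash
cat >> h.py <<'E'
from scipy.spatial.transform import Rotation as R
def fr(z,y):
    z=np.array(z,float);z/=np.linalg.norm(z);y=np.array(y,float);y-=z*(y@z);y/=np.linalg.norm(y)
    return R.from_matrix(np.stack([np.cross(y,z),y,z],1))
def leg(p0,r0,p1,r1,n=None,frac=.95):
    """constant row repeated n times that takes pose 0 to pose 1; returns the pose reached with the rounded row"""
    rel=r0.inv()*r1;W=rel.as_rotvec();P=r0.inv().apply(np.subtract(p1,p0))
    n0=n or max(int(np.ceil(max(np.abs(P).max()/.025,np.abs(W).max()/.1)/frac)),1)
    while 1:
        w=W/n0;M=sum(R.from_rotvec(k*w).as_matrix() for k in range(n0));d=np.linalg.solve(M,P)
        row=np.round(np.r_[d/.025,w/.1],2)
        if np.abs(row).max()<=1 or n: break
        n0+=1
    p,r=np.array(p0,float),r0
    for _ in range(n0): p=p+r.apply(row[:3]*.025);r=r*R.from_rotvec(row[3:]*.1)
    print(n0,"x",row.tolist(),"->",p.round(4))
    return p,r
def now():
    from cell import arm
    s=arm.observe();return s,np.array(s["position"]),R.from_rotvec(s["ee_rot"])
OX=np.array([.329,-.748,.577]);OZ=np.array([-.232,.5285,.8165]);TOP=np.array([.520,.2735,.129])
E
python3 - <<'E'
from h import *
s,p,r=now()
print(r.as_matrix().round(3))
rc=fr(-OZ,OX);rd=fr([0,0,-1],[.24,-.97,0])
q,o=leg(p,r,[.40,-.32,.36],rd)
q,o=leg(q,o,[.47,.0,.36],fr([0,0,-1],OX*[1,1,0]))
q,o=leg(q,o,TOP+.10*OZ,rc)
q,o=leg(q,o,TOP-.038*OZ,rc)
E
```

```text
[[ 0.971  0.237 -0.   ]
 [ 0.237 -0.971  0.001]
 [-0.    -0.001 -1.   ]]
14 x [0.89, -0.62, -0.38, -0.0, 0.0, -0.0] -> [ 0.3994 -0.3221  0.3593]
13 x [0.52, -0.87, -0.0, -0.0, -0.0, -0.13] -> [ 0.4715 -0.0011  0.3597]
13 x [0.47, -1.0, 0.19, -0.47, 0.0, -0.0] -> [0.4962 0.3263 0.2127]
6 x [0.01, -0.0, 0.93, -0.01, 0.0, -0.01] -> [0.5294 0.2534 0.0985]
```

Request:
{"op": "carry_out", "data": {
  "commands": [
    [1,0.89,-0.62,-0.38,0,0,0],
    [1,0.89,-0.62,-0.38,0,0,0],
    [1,0.89,-0.62,-0.38,0,0,0],
    [1,0.89,-0.62,-0.38,0,0,0],
    [1,0.89,-0.62,-0.38,0,0,0],
    [1,0.89,-0.62,-0.38,0,0,0],
    [1,0.89,-0.62,-0.38,0,0,0]
  ]
}}

```text
clock: 0.8
position: [0.2744, -0.4636, 0.2933]
ee_rot: [-3.119, -0.376, 0.001]
force: [-0.1, -0.4, 1.3]
width: 1.0
gripper_force: 0.0
```

Request:
{"op": "carry_out", "data": {
  "commands": [
    [1,0.89,-0.62,-0.38,0,0,0],
    [1,0.89,-0.62,-0.38,0,0,0],
    [1,0.89,-0.62,-0.38,0,0,0],
    [1,0.89,-0.62,-0.38,0,0,0],
    [1,0.89,-0.62,-0.38,0,0,0],
    [1,0.89,-0.62,-0.38,0,0,0],
    [1,0.89,-0.62,-0.38,0,0,0]
  ]
}}

```text
clock: 1.5
position: [0.3999, -0.3214, 0.3599]
ee_rot: [-3.119, -0.375, 0.001]
force: [0.1, -0.4, -0.9]
width: 1.001
gripper_force: 0.0
```

Request:
{"op": "carry_out", "data": {
  "commands": [
    [1,0.52,-0.87,0,0,0,-0.13],
    [1,0.52,-0.87,0,0,0,-0.13],
    [1,0.52,-0.87,0,0,0,-0.13],
    [1,0.52,-0.87,0,0,0,-0.13],
    [1,0.52,-0.87,0,0,0,-0.13],
    [1,0.52,-0.87,0,0,0,-0.13],
    [1,0.52,-0.87,0,0,0,-0.13]
  ]
}}

```text
clock: 2.2
position: [0.445, -0.15, 0.3594]
ee_rot: [-3.098, -0.518, 0.001]
force: [0.3, 0.3, 0.3]
width: 0.998
gripper_force: 0.0
```

Request:
{"op": "carry_out", "data": {
  "commands": [
    [1,0.52,-0.87,0,0,0,-0.13],
    [1,0.52,-0.87,0,0,0,-0.13],
    [1,0.52,-0.87,0,0,0,-0.13],
    [1,0.52,-0.87,0,0,0,-0.13],
    [1,0.52,-0.87,0,0,0,-0.13],
    [1,0.52,-0.87,0,0,0,-0.13],
    [1,0,0,0,0,0,0]
  ]
}}

```text
clock: 2.9
position: [0.4715, 0.0024, 0.3595]
ee_rot: [-3.073, -0.646, -0.0]
force: [0.9, 0.1, -1.2]
width: 1.003
gripper_force: 0.0
```

```bash
python3 - <<'E'
from h import *
s,p,r=now();print(s["clock"],s["joints"].round(2),p)
q,o=leg(p,r,TOP+.10*OZ,fr(-OZ,OX))
E
```

```text
2.9 [ 0.29  0.13 -0.46  1.68  0.06  1.35 -1.33] [0.47150636 0.00242102 0.35954886]
13 x [0.47, -0.99, 0.2, -0.47, -0.0, 0.0] -> [0.4959 0.3264 0.2104]
```

Request:
{"op": "carry_out", "data": {
  "commands": [
    [1,0.47,-0.99,0.2,-0.47,0,0],
    [1,0.47,-0.99,0.2,-0.47,0,0],
    [1,0.47,-0.99,0.2,-0.47,0,0],
    [1,0.47,-0.99,0.2,-0.47,0,0],
    [1,0.47,-0.99,0.2,-0.47,0,0],
    [1,0.47,-0.99,0.2,-0.47,0,0],
    [1,0.47,-0.99,0.2,-0.47,0,0]
  ]
}}

```text
clock: 3.6
position: [0.4815, 0.1838, 0.3007]
ee_rot: [2.757, 0.57, 0.096]
force: [-0.0, 0.2, 0.5]
width: 1.002
gripper_force: 0.0
```

Request:
{"op": "carry_out", "data": {
  "commands": [
    [1,0.47,-0.99,0.2,-0.47,0,0],
    [1,0.47,-0.99,0.2,-0.47,0,0],
    [1,0.47,-0.99,0.2,-0.47,0,0],
    [1,0.47,-0.99,0.2,-0.47,0,0],
    [1,0.47,-0.99,0.2,-0.47,0,0],
    [1,0.47,-0.99,0.2,-0.47,0,0],
    [1,0,0,0,0,0,0],
    [1,0,0,0,0,0,0]
  ]
}}

```text
clock: 4.4
position: [0.4978, 0.3219, 0.2091]
ee_rot: [2.484, 0.516, 0.16]
force: [0.8, 0.0, 0.1]
width: 1.001
gripper_force: 0.0
```

```bash
python3 - <<'E'
from h import *
from cell import arm
s,p,r=now();print(s["clock"],s["joints"].round(2),p, r.as_matrix().round(3))
q,o=leg(p,r,TOP-.038*OZ,fr(-OZ,OX))
d=arm.get_image("scene");e=arm.get_image("top")
im=np.hstack([cv2.resize(d["pixels"][200:380,360:520],(400,450)),cv2.resize(e["pixels"][200:360,140:300],(400,400))[:450] if 0 else cv2.resize(e["pixels"][200:380,140:300],(400,450))])
cv2.imwrite("pics/pre.png",im[:,:,::-1])
E
```

```text
4.4 [-0.64  0.63 -0.54  1.54  0.74  1.56 -2.53] [0.49783839 0.32185366 0.20911954] [[ 0.917  0.327  0.227]
 [ 0.398 -0.75  -0.528]
 [-0.002  0.574 -0.819]]
6 x [0.01, -0.02, 0.89, -0.01, 0.01, -0.0] -> [0.5289 0.2541 0.0983]
```

View pics/pre.png

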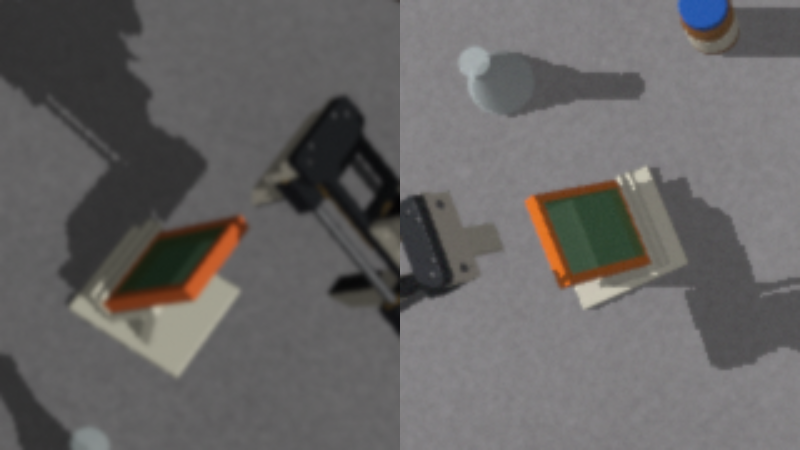

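The gripper, at (485,240) in the top crop, lines up with the slab's top edge, whose centre is about (548,243). I'll advance along the slab and close on it.

Request:
{"op": "carry_out", "data": {
  "commands": [
    [1,0.01,-0.02,0.8,0,0,0],
    [1,0.01,-0.02,0.8,0,0,0],
    [1,0.01,-0.02,0.8,0,0,0],
    [1,0.01,-0.02,0.8,0,0,0],
    [1,0.01,-0.02,0.8,0,0,0],
    [1,0.01,-0.02,0.8,0,0,0],
    [1,0,0,0.5,0,0,0],
    [1,0,0,0,0,0,0]
  ]
}}

```text
clock: 5.3
position: [0.5292, 0.2526, 0.0999]
ee_rot: [2.485, 0.511, 0.161]
force: [-1.0, 0.1, -0.5]
width: 1.002
gripper_force: 0.0
```

Request:
{"op": "carry_out", "data": {
  "commands": [
    [0.35,0,0,0,0,0,0],
    [0.35,0,0,0,0,0,0],
    [0.35,0,0,0,0,0,0],
    [0.35,0,0,0,0,0,0]
  ],
  "squeeze": 5
}}

```text
clock: 5.7
position: [0.5285, 0.256, 0.1003]
ee_rot: [2.486, 0.516, 0.164]
force: [-0.8, 0.3, 0.2]
width: 0.705
gripper_force: 0.0
```

```bash
python3 - <<'E'
from h import *
s,p,r=now();print(s["clock"],s["joints"].round(2),p,s["force"],s["width"])
print("offset in tool axes mm",r.inv().apply(TOP-.038*OZ-p)*1000)
E
```

```text
5.7 [-0.55  0.71 -0.5   1.71  0.84  1.34 -2.6 ] [0.52850546 0.25596415 0.10029592] [-0.80517349  0.26230277  0.22541758] 0.705184526057553
offset in tool axes mm [-0.73045147  0.68436279  3.31337912]
```

Request:
{"op": "carry_out", "data": {
  "commands": [
    [0,0,0,0,0,0,0],
    [0,0,0,0,0,0,0],
    [0,0,0,0,0,0,0],
    [0,0,0,0,0,0,0],
    [0,0,0,0,0,0,0],
    [0,0,0,0,0,0,0],
    [0,0,0,0,0,0,0],
    [0,0,0,0,0,0,0]
  ],
  "squeeze": 8
}}

```text
clock: 6.5
position: [0.5292, 0.2539, 0.1008]
ee_rot: [2.483, 0.513, 0.163]
force: [0.2, -3.0, 5.8]
width: 0.158
gripper_force: 8.0
```

Request:
{"op": "carry_out", "data": {
  "commands": [
    [0,0,0,0,0,0,0],
    [0,0,0,0,0,0,0],
    [0,0,0,0,0,0,0],
    [0,0,0,0,0,0,0]
  ],
  "squeeze": 30
}}

```text
clock: 6.9
position: [0.5294, 0.2535, 0.101]
ee_rot: [2.482, 0.513, 0.163]
force: [0.8, -2.8, 6.5]
width: 0.149
gripper_force: 29.9
```

```bash
python3 - <<'E'
from h import *
s,p,r=now();print(s["clock"],s["joints"].round(2),p,s["force"],s["ft_torque"],s["width"],s["gripper_force"])
Y=np.radians(-8.75);dx=[np.cos(Y),np.sin(Y),0]
rd=fr([0,0,-1],dx)
q,o=leg(p,r,p+.10*OZ,r)
q,o=leg(q,o,[.50,.10,.34],fr([0,0,-1],[.70,-.71,0]))
q,o=leg(q,o,[.628,-.157,.34],rd)
E
```

```text
6.9 [-0.55  0.71 -0.5   1.71  0.84  1.34 -2.6 ] [0.52936759 0.25353776 0.10097705] [ 0.82385998 -2.7837318   6.52430918] [-1.28491861 -0.26951503 -0.01753352] 0.14932572243380948 29.93549734354019
5 x [-0.0, -0.0, -0.8, 0.0, 0.0, 0.0] -> [0.5065 0.3065 0.1827]
11 x [-0.45, 0.78, -0.33, 0.55, 0.1, -0.33] -> [0.5006 0.1012 0.3393]
12 x [-0.56, 0.8, -0.0, 0.0, 0.0, -0.53] -> [ 0.6288 -0.1567  0.3402]
```

Request:
{"op": "carry_out", "data": {
  "commands": [
    [0,0,0.02,-0.4,0,0,0],
    [0,0,0.02,-0.6,0,0,0],
    [0,0,0,-0.75,0,0,0],
    [0,0,0,-0.75,0,0,0],
    [0,0,0,-0.75,0,0,0],
    [0,0,0,-0.75,0,0,0]
  ]
}}

```text
clock: 7.5
position: [0.5052, 0.3088, 0.1832]
ee_rot: [2.487, 0.517, 0.162]
force: [0.5, -0.1, -1.7]
width: 0.151
gripper_force: 30.0
```

Request:
{"op": "carry_out", "data": {
  "commands": [
    [0,-0.45,0.78,-0.33,0.55,0.1,-0.33],
    [0,-0.45,0.78,-0.33,0.55,0.1,-0.33],
    [0,-0.45,0.78,-0.33,0.55,0.1,-0.33],
    [0,-0.45,0.78,-0.33,0.55,0.1,-0.33],
    [0,-0.45,0.78,-0.33,0.55,0.1,-0.33],
    [0,-0.45,0.78,-0.33,0.55,0.1,-0.33]
  ]
}}

```text
clock: 8.1
position: [0.4863, 0.2057, 0.2818]
ee_rot: [2.734, 0.876, 0.08]
force: [0.2, -0.1, -2.5]
width: 0.149
gripper_force: 30.0
```

Request:
{"op": "carry_out", "data": {
  "commands": [
    [0,-0.45,0.78,-0.33,0.55,0.1,-0.33],
    [0,-0.45,0.78,-0.33,0.55,0.1,-0.33],
    [0,-0.45,0.78,-0.33,0.55,0.1,-0.33],
    [0,-0.45,0.78,-0.33,0.55,0.1,-0.33],
    [0,-0.45,0.78,-0.33,0.55,0.1,-0.33],
    [0,0,0,0,0,0,0]
  ]
}}

```text
clock: 8.7
position: [0.5027, 0.097, 0.3395]
ee_rot: [-2.908, -1.189, 0.005]
force: [0.7, -0.2, -2.2]
width: 0.149
gripper_force: 30.0
```

```bash
python3 - <<'E'
from h import *
s,p,r=now();print(s["clock"],s["joints"].round(2),p,s["force"],s["width"],s["gripper_force"])
Y=np.radians(-8.75);dx=[np.cos(Y),np.sin(Y),0]
q,o=leg(p,r,[.628,-.157,.32],fr([0,0,-1],dx))
E
```

```text
8.7 [ 0.27  0.25 -0.71  1.62  0.17  1.34 -1.26] [0.50274168 0.09697054 0.33948523] [ 0.69855781 -0.19215011 -2.24430978] 0.14853859653412343 29.990001618862152
12 x [-0.55, 0.79, 0.07, -0.0, 0.0, -0.54] -> [ 0.6299 -0.1567  0.3184]
```

Request:
{"op": "carry_out", "data": {
  "commands": [
    [0,-0.55,0.79,0.07,0,0,-0.54],
    [0,-0.55,0.79,0.07,0,0,-0.54],
    [0,-0.55,0.79,0.07,0,0,-0.54],
    [0,-0.55,0.79,0.07,0,0,-0.54],
    [0,-0.55,0.79,0.07,0,0,-0.54],
    [0,-0.55,0.79,0.07,0,0,-0.54]
  ]
}}

```text
clock: 9.3
position: [0.5445, -0.035, 0.3281]
ee_rot: [-2.669, -1.655, 0.006]
force: [0.5, -1.0, -1.7]
width: 0.149
gripper_force: 30.0
```

Request:
{"op": "carry_out", "data": {
  "commands": [
    [0,-0.55,0.79,0.07,0,0,-0.54],
    [0,-0.55,0.79,0.07,0,0,-0.54],
    [0,-0.55,0.79,0.07,0,0,-0.54],
    [0,-0.55,0.79,0.07,0,0,-0.54],
    [0,-0.55,0.79,0.07,0,0,-0.54],
    [0,-0.55,0.79,0.07,0,0,-0.54],
    [0,0,0,0,0,0,0],
    [0,0,0,0,0,0,0]
  ]
}}

```text
clock: 10.1
position: [0.6295, -0.1501, 0.3168]
ee_rot: [-2.369, -2.058, 0.006]
force: [0.5, 0.2, -2.4]
width: 0.146
gripper_force: 30.0
```

```bash
python3 - <<'E'
from h import *
from cell import arm
np.set_printoptions(precision=4,suppress=True)
s,p,r=now();print(s["clock"],s["joints"].round(2),p,s["force"],s["width"],s["gripper_force"]);print(r.as_matrix())
for n in("scene","top"):
    d=arm.get_image(n);np.savez(n+"1.npz",**d)
    cx,cy=px(d,p).astype(int);c=d["pixels"][max(cy-90,0):cy+90,max(cx-80,0):cx+80]
    globals()[n]=cv2.resize(c,(400,450));print(n,cx,cy)
    P=cloud(d);H=cv2.cvtColor(d["pixels"],cv2.COLOR_RGB2HSV).astype(int);h,sa,v=H[...,0],H[...,1],H[...,2]
    m=((h<16)&(sa>150)|((h>35)&(h<85)&(sa>70)))&(np.linalg.norm(P[...,:2]-p[:2],axis=-1)<.08)&(P[...,2]>.2)&(P[...,2]<.38)
    q=P[m];print(n,len(q))
    if len(q)>30:
        a=r.inv().apply(q-p); print("tool-frame range",np.percentile(a,[2,50,98],axis=0))
        fm=a[a[:,2]>-.02]
        nn=np.linalg.svd(fm-fm.mean(0),full_matrices=False)[2][2];print("normal in tool",nn)
cv2.imwrite("pics/held.png",np.hstack([scene,top])[:,:,::-1])
E
```

```text
10.1 [ 0.57  0.51 -0.7   1.32  0.32  1.42 -0.25] [ 0.6295 -0.1501  0.3168] [ 0.4568  0.2345 -2.3984] 0.1457833291933554 29.991296231746674
[[ 0.1398  0.9902 -0.0047]
 [ 0.9902 -0.1398 -0.    ]
 [-0.0007 -0.0046 -1.    ]]
scene 304 129
scene 583
tool-frame range [[-0.0393 -0.0061 -0.0352]
 [ 0.0355  0.0049  0.0233]
 [ 0.0476  0.0082  0.0822]]
normal in tool [-0.0681 -0.9977  0.0025]
top 388 232
top 134
tool-frame range [[ 0.0271 -0.0084 -0.0354]
 [ 0.0393 -0.0059  0.0033]
 [ 0.0441  0.0059  0.0843]]
normal in tool [ 0.2839 -0.9587  0.015 ]
```

View pics/held.png

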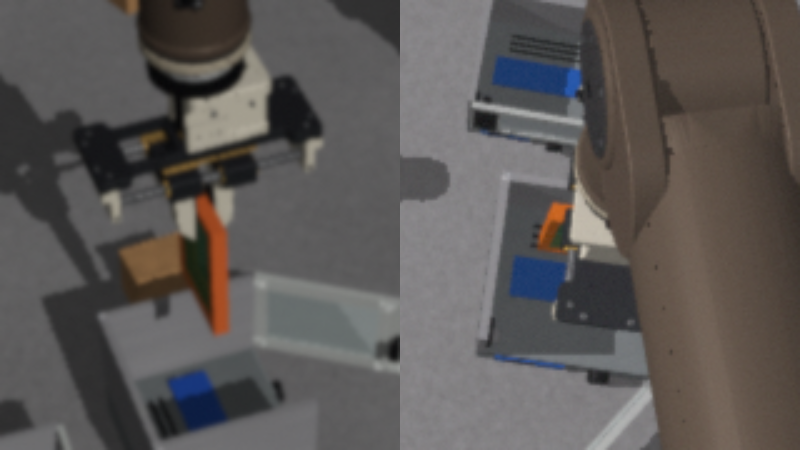

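The cassette is held firmly. The scene crop shows it upright above the chamber, with its bottom edge at about (212,325) and the blue pad below at (195,395). I'll refine its pose in the hand and plan the descent.

```bash
python3 - <<'E'
from h import *
np.set_printoptions(precision=4,suppress=True)
s,p,r=now();print(p,r.as_rotvec())
d=load("scene1");P=cloud(d);H=cv2.cvtColor(d["pixels"],cv2.COLOR_RGB2HSV).astype(int);h,sa,v=H[...,0],H[...,1],H[...,2]
near=(np.linalg.norm(P[...,:2]-p[:2],axis=-1)<.08)&(P[...,2]>.2)&(P[...,2]<.36)
bright=(h<16)&(sa>150)&(v>170)&near; green=(h>35)&(h<85)&(sa>70)&near
for nm,m in(("side",cv2.erode(bright.astype(np.uint8),np.ones((3,3)))>0),("face",cv2.erode(green.astype(np.uint8),np.ones((3,3)))>0)):
    a=r.inv().apply(P[m]-p);n=np.linalg.svd(a-a.mean(0),full_matrices=False)[2][2];print(nm,len(a),"normal(tool)",n,"mean",a.mean(0))
a=r.inv().apply(P[bright]-p);print("side ranges",np.percentile(a,[1,50,99],axis=0))
Y=np.radians(-8.75);dx=np.array([np.cos(Y),np.sin(Y),0]);dy=np.array([-dx[1],dx[0],0])
rd=fr([0,0,-1],dx)
T=np.array([.628,-.157,0])-.002*dy
q,o=leg(p,r,[T[0],T[1],.30],rd)
q,o=leg(q,o,[T[0],T[1],.150],rd)
E
```

```text
[ 0.6292 -0.1496  0.3174] [-2.3688 -2.0603  0.0054]<stdin>:8: RuntimeWarning: Mean of empty slice.
  ret = um.true_divide(
Traceback (most recent call last):
IndexError: index 2 is out of bounds for axis 0 with size 0
```

```bash
python3 - <<'E'
from h import *
np.set_printoptions(precision=4,suppress=True)
s,p,r=now()
d=load("scene1");P=cloud(d);H=cv2.cvtColor(d["pixels"],cv2.COLOR_RGB2HSV).astype(int);h,sa,v=H[...,0],H[...,1],H[...,2]
A=r.inv().apply((P-p).reshape(-1,3)).reshape(P.shape)
near=(np.abs(A[...,0])<.06)&(np.abs(A[...,1])<.02)&(A[...,2]>-.03)&(A[...,2]<.1)
org=(h<16)&(sa>150)&near; green=(h>35)&(h<85)&(sa>70)&near
for nm,m in(("side",org&(A[...,0]>.036)&(A[...,2]>-.025)),("face",green)):
    a=A[m]
    for _ in range(4):
        n=np.linalg.svd(a-a.mean(0),full_matrices=False)[2][2];e=(a-a.mean(0))@n;a=a[abs(e)<=max(2*e.std(),.001)]
    print(nm,len(a),"normal(tool)",n,"mean",a.mean(0),e.std())
print("ranges",np.percentile(A[org],[1,50,99],axis=0))
Y=np.radians(-8.75);dx=np.array([np.cos(Y),np.sin(Y),0]);dy=np.array([-dx[1],dx[0],0])
rd=fr([0,0,-1],dx)
T=np.array([.628,-.157,0])-.002*dy
q,o=leg(p,r,[T[0],T[1],.30],rd)
q,o=leg(q,o,[T[0],T[1],.150],rd)
E
```

```text
side 220 normal(tool) [ 0.9986  0.0523 -0.0036] mean [0.044  0.0017 0.0268] 0.0017173089931933419
face 115 normal(tool) [-0.0006  1.      0.0001] mean [0.0021 0.0059 0.0382] 0.00044021545581286807
ranges [[-0.0422 -0.0059 -0.0297]
 [ 0.0428  0.0042  0.028 ]
 [ 0.048   0.0089  0.0858]]
1 x [-0.38, -0.0, 0.7, -0.04, 0.01, 0.14] -> [ 0.6278 -0.159   0.2999]
7 x [0.0, -0.0, 0.86, 0.0, 0.0, -0.0] -> [ 0.6278 -0.1591  0.1494]
```

Request:
{"op": "carry_out", "data": {
  "commands": [
    [0,-0.2,0,0.35,-0.02,0,0.07],
    [0,-0.18,0,0.35,-0.02,0,0.07],
    [0,0,0,0.75,0,0,0],
    [0,0,0,0.75,0,0,0],
    [0,0,0,0.75,0,0,0],
    [0,0,0,0.75,0,0,0],
    [0,0,0,0,0,0,0],
    [0,0,0,0,0,0,0]
  ]
}}

```text
clock: 11.0
position: [0.6275, -0.1614, 0.2245]
ee_rot: [2.386, 2.042, -0.003]
force: [0.0, 0.5, -2.0]
width: 0.153
gripper_force: 30.0
```

```bash
python3 - <<'E'
from h import *
s,p,r=now();print(s["clock"],p,s["force"],s["width"]);print(r.as_matrix().round(4))
Y=np.radians(-8.75);dx=np.array([np.cos(Y),np.sin(Y),0])
q,o=leg(p,r,[.628,-.159,.148],fr([0,0,-1],dx))
E
```

```text
11.0 [ 0.62754115 -0.16139519  0.22446682] [ 0.0132981  0.5229578 -2.0103536] 0.15345172156180772
[[ 1.544e-01  9.880e-01 -1.000e-03]
 [ 9.880e-01 -1.544e-01 -2.000e-03]
 [-2.100e-03 -6.000e-04 -1.000e+00]]
4 x [0.03, 0.0, 0.76, -0.0, 0.01, -0.01] -> [ 0.6279 -0.1585  0.1485]
```

Request:
{"op": "carry_out", "data": {
  "commands": [
    [0,0.02,0,0.7,0,0,0],
    [0,0.02,0,0.7,0,0,0],
    [0,0.02,0,0.7,0,0,0],
    [0,0,0,0.5,0,0,0],
    [0,0,0,0.25,0,0,0],
    [0,0,0,0,0,0,0],
    [0,0,0,0,0,0,0]
  ]
}}

```text
clock: 11.7
position: [0.6287, -0.1598, 0.1542]
ee_rot: [2.385, 2.042, -0.001]
force: [0.0, -0.8, -2.1]
width: 0.153
gripper_force: 30.0
```

```bash
python3 - <<'E'
from h import *
from cell import arm
np.set_printoptions(precision=4,suppress=True)
s,p,r=now();print(s["clock"],p,s["force"],s["width"])
d=arm.get_image("scene");np.savez("scene2.npz",**d);e=arm.get_image("top")
cv2.imwrite("pics/low.png",np.hstack([cv2.resize(d["pixels"][110:260,240:400],(430,400),interpolation=2),cv2.resize(e["pixels"][190:330,320:450],(370,400),interpolation=2)])[:,:,::-1])
P=cloud(d);H=cv2.cvtColor(d["pixels"],cv2.COLOR_RGB2HSV).astype(int);h,sa,v=H[...,0],H[...,1],H[...,2]
A=r.inv().apply((P-p).reshape(-1,3)).reshape(P.shape)
near=(np.abs(A[...,0])<.06)&(np.abs(A[...,1])<.02)&(A[...,2]>-.03)&(A[...,2]<.1)
org=(h<16)&(sa>150)&near
print("low z world",np.percentile(P[org][:,2],[1,50]),"tool",np.percentile(A[org],[2,98],axis=0))
E
```

```text
11.7 [ 0.6287 -0.1598  0.1542] [ 0.0225 -0.8069 -2.1188] 0.152646294047896
low z world [0.0744 0.141 ] tool [[-0.0367 -0.0062 -0.0291]
 [ 0.0479  0.008   0.0797]]
```

View pics/low.png

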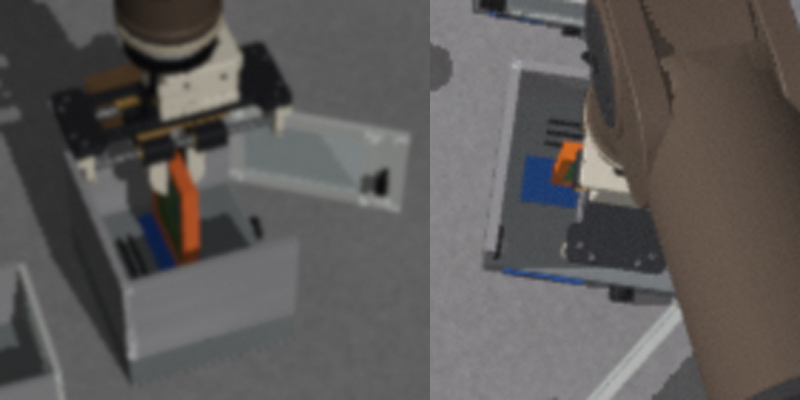

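The cassette hangs square over the pad: scene crop bottom at (185,262), pad at (160,240). I'll lower it gently to contact.

Request:
{"op": "carry_out", "data": {
  "commands": [
    [0,0,0,0.28,0,0,0],
    [0,0,0,0.2,0,0,0],
    [0,0,0,0.08,0,0,0],
    [0,0,0,0,0,0,0],
    [0,0,0,0,0,0,0]
  ]
}}

```text
clock: 12.3
position: [0.6282, -0.1598, 0.1392]
ee_rot: [2.385, 2.042, -0.002]
force: [0.4, 0.2, -2.9]
width: 0.151
gripper_force: 30.0
```

Request:
{"op": "carry_out", "data": {
  "commands": [
    [0,0,0,0.04,0,0,0],
    [0,0,0,0.04,0,0,0],
    [0,0,0,0,0,0,0]
  ]
}}

```text
clock: 12.6
position: [0.6286, -0.1595, 0.1385]
ee_rot: [2.384, 2.042, -0.001]
force: [-2.6, 1.2, 6.6]
width: 0.152
gripper_force: 30.0
```

Request:
{"op": "carry_out", "data": {
  "commands": [
    [0,0,0,0.04,0,0,0],
    [0,0,0,0.04,0,0,0],
    [0,0,0,0,0,0,0]
  ]
}}

```text
clock: 12.9
position: [0.629, -0.1595, 0.1384]
ee_rot: [2.384, 2.041, -0.0]
force: [-6.8, 0.4, 21.2]
width: 0.147
gripper_force: 30.1
```

Request:
{"op": "carry_out", "data": {
  "commands": [
    [0,0,0,-0.05,0,0,0],
    [0,0,0,0,0,0,0]
  ]
}}

```text
clock: 13.1
position: [0.6287, -0.1594, 0.1384]
ee_rot: [2.384, 2.042, -0.001]
force: [-4.4, 1.4, 11.4]
width: 0.15
gripper_force: 30.0
```

Request:
{"op": "carry_out", "data": {
  "commands": [
    [0,0,0,0,0,0,0],
    [0,0,0,0,0,0,0]
  ],
  "squeeze": 5
}}

```text
clock: 13.3
position: [0.6289, -0.1595, 0.1381]
ee_rot: [2.384, 2.041, -0.0]
force: [-1.7, 0.3, 6.5]
width: 0.154
gripper_force: 5.0
```

Request:
{"op": "carry_out", "data": {
  "commands": [
    [0.18,0,0,0,0,0,0],
    [0.22,0,0,0,0,0,0],
    [0.28,0,0,0,0,0,0],
    [0.35,0,0,0,0,0,0],
    [0.45,0,0,0,0,0,0],
    [0.5,0,0,0,0,0,0],
    [0.5,0,0,0,0,0,0]
  ]
}}

```text
clock: 14.0
position: [0.6282, -0.1598, 0.1365]
ee_rot: [2.385, 2.042, -0.002]
force: [0.6, 1.3, -0.4]
width: 0.492
gripper_force: 0.0
```

```bash
python3 - <<'E'
from h import *
from cell import arm
np.set_printoptions(precision=4,suppress=True)
s,p,r=now();print(s["clock"],p,s["force"],s["width"])
d=arm.get_image("scene")
P=cloud(d);H=cv2.cvtColor(d["pixels"],cv2.COLOR_RGB2HSV).astype(int);h,sa,v=H[...,0],H[...,1],H[...,2]
A=r.inv().apply((P-p).reshape(-1,3)).reshape(P.shape)
near=(np.abs(A[...,0])<.06)&(np.abs(A[...,1])<.03)&(A[...,2]>-.04)&(A[...,2]<.1)
org=(h<16)&(sa>150)&near;print(np.percentile(A[org],[2,50,98],axis=0))
a=A[(h>35)&(h<85)&(sa>70)&near];n=np.linalg.svd(a-a.mean(0),full_matrices=False)[2][2];print("face normal tool",n,a.mean(0))
E
```

```text
14.0 [ 0.6282 -0.1598  0.1365] [ 0.563   1.3419 -0.3603] 0.49232265957006416
[[-0.036  -0.0054 -0.0381]
 [ 0.0375  0.0028 -0.0235]
 [ 0.0479  0.0084  0.0757]]
face normal tool [-0.0165  0.9999  0.0021] [-0.0036  0.0058  0.027 ]
```

The cassette stands upright on the pad, free of the fingers. I'll retreat upwards and plan the door push as an arc about the hinge.

Request:
{"op": "carry_out", "data": {
  "commands": [
    [0.5,0,0,-0.4,0,0,0],
    [0.5,0,0,-0.8,0,0,0],
    [0.5,0,0,-0.9,0,0,0],
    [0.5,0,0,-0.9,0,0,0],
    [0.5,0,0,-0.9,0,0,0],
    [0.5,0,0,-0.9,0,0,0],
    [0.5,0,0,-0.9,0,0,0],
    [0.5,0,0,-0.5,0,0,0]
  ]
}}

```text
clock: 14.85
position: [0.6288, -0.1592, 0.2944]
ee_rot: [2.384, 2.041, 0.001]
force: [0.1, 0.7, -0.5]
width: 0.505
gripper_force: 0.0
```

```bash
cat >> h.py <<'E'
Y0=np.radians(-8.75);O=np.array([.628,-.157])
def rot(a): return np.array([[np.cos(a),-np.sin(a)],[np.sin(a),np.cos(a)]])
HG=O+rot(Y0)@[-.080,-.084]
def doorpose(th,off,along=.148,z=.105):
    M=rot(Y0+th);p=HG+M@[-.008-off,along]
    return np.r_[p,z],fr([0,0,-1],np.r_[-M[:,1],0])
E
python3 - <<'E'
from h import *
s,p,r=now();print(s["clock"],s["joints"].round(2),p,s["force"])
pp,rr=doorpose(.967,.04)
q,o=leg(p,r,np.r_[pp[:2],.30],rr)
q,o=leg(q,o,pp,rr)
E
```

```text
14.85 [ 0.59  0.52 -0.69  1.37  0.33  1.37 -0.26] [ 0.62884467 -0.15920196  0.29443043] [ 0.09178004  0.66177501 -0.52749033]
10 x [-0.4, -0.86, -0.02, 0.0, 0.0, 0.6] -> [ 0.3952 -0.1617  0.2988]
9 x [0.0, -0.0, 0.86, 0.0, -0.0, 0.0] -> [ 0.3958 -0.1622  0.1053]
```

Request:
{"op": "carry_out", "data": {
  "commands": [
    [0,-0.4,-0.86,-0.02,0,0,0.6],
    [0,-0.4,-0.86,-0.02,0,0,0.6],
    [0,-0.4,-0.86,-0.02,0,0,0.6],
    [0,-0.4,-0.86,-0.02,0,0,0.6],
    [0,-0.4,-0.86,-0.02,0,0,0.6]
  ]
}}

```text
clock: 15.35
position: [0.5105, -0.1786, 0.2941]
ee_rot: [2.666, 1.659, -0.002]
force: [0.8, -0.1, -0.0]
width: 0.11
gripper_force: 0.0
```

Request:
{"op": "carry_out", "data": {
  "commands": [
    [0,-0.4,-0.86,-0.02,0,0,0.6],
    [0,-0.4,-0.86,-0.02,0,0,0.6],
    [0,-0.4,-0.86,-0.02,0,0,0.6],
    [0,-0.4,-0.86,-0.02,0,0,0.6],
    [0,-0.4,-0.86,-0.02,0,0,0.6],
    [0,0,0,0,0,0,0],
    [0,0,0,0,0,0,0]
  ]
}}

```text
clock: 16.05
position: [0.3946, -0.1621, 0.2971]
ee_rot: [2.881, 1.246, -0.001]
force: [0.9, -1.0, 0.2]
width: -0.003
gripper_force: 0.0
```

```bash
python3 - <<'E'
from h import *
from cell import arm
np.set_printoptions(precision=4,suppress=True)
s,p,r=now();print(s["clock"],s["joints"].round(2),p,s["force"],s["width"])
pp,rr=doorpose(.967,.04)
q,o=leg(p,r,np.r_[pp[:2],.28],rr)
q,o=leg(q,o,pp,rr)
d=arm.get_image("scene");P=cloud(d)
H=cv2.cvtColor(d["pixels"],cv2.COLOR_RGB2HSV).astype(int);h,sa=H[...,0],H[...,1]
m=((h<16)&(sa>150)|((h>35)&(h<85)&(sa>70)))&(np.hypot(P[...,0]-.628,P[...,1]+.157)<.07)&(P[...,2]>.05)
L=(P[m][:,:2]-O)@rot(Y0);print("cassette in dryer",np.percentile(np.c_[L,P[m][:,2]],[2,50,98],axis=0))
cv2.imwrite("pics/stand.png",cv2.resize(d["pixels"][110:270,230:440],(788,600),interpolation=2)[:,:,::-1])
E
```

```text
16.05 [ 0.86  0.1  -0.64  1.87  0.07  1.19 -0.56] [ 0.3946 -0.1621  0.2971] [ 0.9488 -1.0425  0.2008] -0.0028241480962914595
1 x [0.05, 0.0, 0.68, 0.02, 0.02, 0.02] -> [ 0.3955 -0.1612  0.2801]
8 x [0.0, -0.0, 0.88, 0.0, -0.0, 0.0] -> [ 0.3956 -0.1613  0.1041]
cassette in dryer [[-0.0044 -0.0438  0.0754]
 [ 0.0058  0.0089  0.1519]
 [ 0.009   0.0446  0.1747]]
```

View pics/stand.png

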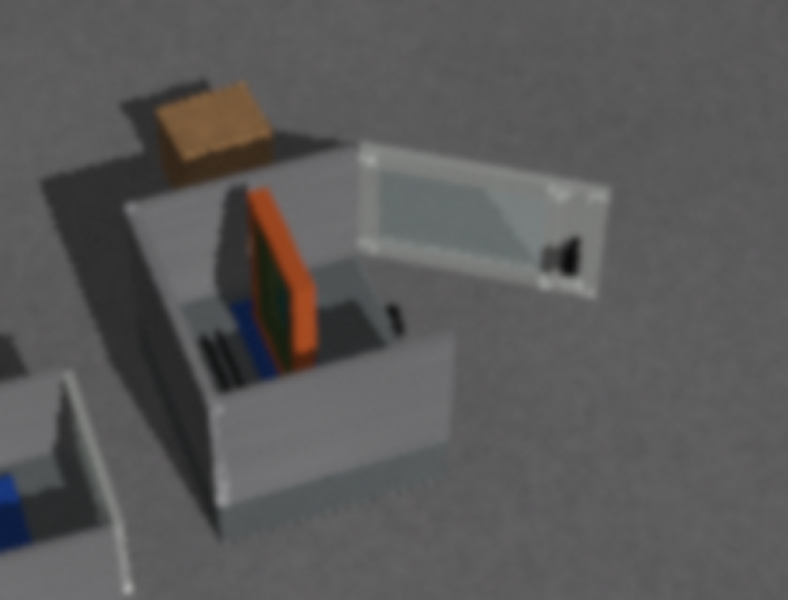

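The cassette stands at (280,280), parallel to the back wall. The door is still open, with its free edge at (605,240). Now down beside the door's outer face.

Request:
{"op": "carry_out", "data": {
  "commands": [
    [0,0.05,0,0.7,0.02,0.02,0.02],
    [0,0,0,0.88,0,0,0],
    [0,0,0,0.88,0,0,0],
    [0,0,0,0.88,0,0,0],
    [0,0,0,0.88,0,0,0],
    [0,0,0,0.88,0,0,0],
    [0,0,0,0.88,0,0,0]
  ]
}}

```text
clock: 16.8
position: [0.3965, -0.1609, 0.146]
ee_rot: [-2.883, -1.245, -0.001]
force: [0.0, -0.5, 0.4]
width: 0.005
gripper_force: 0.0
```

Request:
{"op": "carry_out", "data": {
  "commands": [
    [0,0,0,0.88,0,0,0],
    [0,0,0,0.8,0,0,0],
    [0,0,0,0,0,0,0],
    [0,0,0,0,0,0,0]
  ]
}}

```text
clock: 17.2
position: [0.396, -0.1606, 0.1051]
ee_rot: [-2.882, -1.245, -0.0]
force: [-0.2, 0.4, -1.0]
width: 0.005
gripper_force: 0.0
```

```bash
python3 - <<'E'
from h import *
s,p,r=now();print(s["clock"],s["joints"].round(2),p,s["force"],s["width"])
q,o=leg(p,r,*doorpose(.967,.012),n=4)
q,o=leg(q,o,*doorpose(.20,.011),n=12)
q,o=leg(q,o,*doorpose(-.02,.009),n=8)
E
```

```text
17.2 [ 0.74  0.34 -0.59  2.14  0.28  0.73 -0.79] [ 0.39602557 -0.16062486  0.10512324] [-0.17572109  0.42543517 -0.95337737] 0.005439825896704196
4 x [0.27, 0.0, 0.0, -0.0, -0.0, 0.0] -> [ 0.4145 -0.141   0.1051]
12 x [0.38, -0.04, 0.0, -0.0, -0.0, 0.64] -> [ 0.5088 -0.0808  0.1052]
8 x [0.18, -0.02, 0.0, -0.0, 0.0, 0.27] -> [ 0.5449 -0.0785  0.1052]
```

Request:
{"op": "carry_out", "data": {
  "commands": [
    [0,0.27,0,0,0,0,0],
    [0,0.27,0,0,0,0,0],
    [0,0.27,0,0,0,0,0],
    [0,0.27,0,0,0,0,0]
  ]
}}

```text
clock: 17.6
position: [0.4148, -0.1408, 0.1056]
ee_rot: [-2.884, -1.244, -0.001]
force: [0.3, -0.5, 0.2]
width: 0.009
gripper_force: 0.0
```

Request:
{"op": "carry_out", "data": {
  "commands": [
    [0,0.38,-0.04,0,0,0,0.64],
    [0,0.38,-0.04,0,0,0,0.64],
    [0,0.38,-0.04,0,0,0,0.64],
    [0,0.38,-0.04,0,0,0,0.64],
    [0,0.38,-0.04,0,0,0,0.64],
    [0,0.38,-0.04,0,0,0,0.64]
  ]
}}

```text
clock: 18.2
position: [0.4558, -0.1014, 0.1053]
ee_rot: [-3.069, -0.667, 0.0]
force: [-0.1, -0.5, -0.3]
width: 0.005
gripper_force: 0.2
```

Request:
{"op": "carry_out", "data": {
  "commands": [
    [0,0.38,-0.04,0,0,0,0.64],
    [0,0.38,-0.04,0,0,0,0.64],
    [0,0.38,-0.04,0,0,0,0.64],
    [0,0.38,-0.04,0,0,0,0.64],
    [0,0.38,-0.04,0,0,0,0.64],
    [0,0.38,-0.04,0,0,0,0.64],
    [0,0,0,0,0,0,0]
  ]
}}

```text
clock: 18.9
position: [0.5097, -0.0802, 0.1054]
ee_rot: [-3.14, -0.073, -0.002]
force: [-0.8, 0.3, -0.8]
width: 0.003
gripper_force: 0.0
```

```bash
python3 - <<'E'
from h import *
from cell import arm
np.set_printoptions(precision=4,suppress=True)
s,p,r=now();print(s["clock"],s["joints"].round(2),p,s["force"])
L=(p[:2]-O)@rot(Y0);print("tcp in dryer",L,"tool x az",np.degrees(np.arctan2(*r.as_matrix()[[1,0],0])))
q,o=leg(p,r,*doorpose(-.02,.009),n=8)
d=arm.get_image("scene");P=cloud(d)
L=(P[...,:2]-O)@rot(Y0)
m=(P[...,2]>.136)&(P[...,2]<.15)&(L[...,0]<-.084)&(L[...,0]>-.16)&(abs(L[...,1])<.1)
q=L[m];print(len(q))
if len(q)>20:
    k=np.linalg.svd(q-q.mean(0),full_matrices=False)[2][0];print("door angle",np.arctan2(-k[0]*np.sign(k[1]),abs(k[1])))
cv2.imwrite("pics/door.png",cv2.resize(d["pixels"][110:270,230:440],(788,600),interpolation=2)[:,:,::-1])
E
```

```text
18.9 [ 0.35  0.43 -0.39  1.95  0.22  0.79 -1.69] [ 0.5097 -0.0802  0.1054] [-0.8324  0.3352 -0.8465]
tcp in dryer [-0.1286  0.0579] tool x az 2.6531266968179725
8 x [0.18, -0.01, 0.0, -0.0, -0.0, 0.27] -> [ 0.5457 -0.08    0.1055]
196
door angle 0.20097181861592672
```

View pics/door.png

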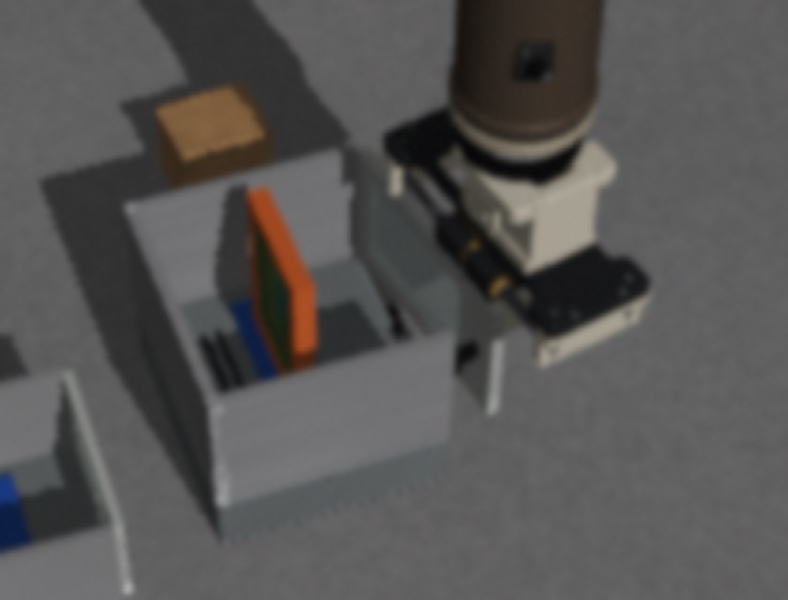

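The door has followed to about 0.20 rad, with its free edge at (493,385). I'll push through the catch.

Request:
{"op": "carry_out", "data": {
  "commands": [
    [0,0.18,-0.01,0,0,0,0.27],
    [0,0.18,-0.01,0,0,0,0.27],
    [0,0.18,-0.01,0,0,0,0.27],
    [0,0.18,-0.01,0,0,0,0.27]
  ]
}}

```text
clock: 19.35
position: [0.5258, -0.0801, 0.1051]
ee_rot: [-3.139, 0.1, 0.003]
force: [-5.9, 1.6, 4.6]
width: 0.006
gripper_force: 3.4
```

Request:
{"op": "carry_out", "data": {
  "commands": [
    [0,0.18,-0.01,0,0,0,0.27],
    [0,0.18,-0.01,0,0,0,0.27],
    [0,0.16,-0.01,0,0,0,0.27]
  ]
}}

```text
clock: 19.65
position: [0.5393, -0.0805, 0.1051]
ee_rot: [-3.132, 0.228, 0.002]
force: [-16.8, 5.3, 10.9]
width: 0.009
gripper_force: 8.6
```

Request:
{"op": "carry_out", "data": {
  "commands": [
    [0,0.1,0,0,0,0,0.1],
    [0,0,0,0,0,0,0],
    [0,0,0,0,0,0,0]
  ]
}}

```text
clock: 19.95
position: [0.5392, -0.0804, 0.1046]
ee_rot: [-3.132, 0.241, 0.009]
force: [-11.1, 2.2, 7.7]
width: 0.004
gripper_force: 5.6
```

```bash
cat > door.py <<'E'
from h import *
from cell import arm
np.set_printoptions(precision=4,suppress=True)
s,p,r=now();print(s["clock"],p,s["force"],"tcp in dryer",(p[:2]-O)@rot(Y0))
for n in("scene","top"):
    d=arm.get_image(n);np.savez(n+"9.npz",**d);P=cloud(d);L=(P[...,:2]-O)@rot(Y0)
    m=(P[...,2]>.136)&(P[...,2]<.15)&(L[...,0]<-.078)&(L[...,0]>-.16)&(L[...,1]<.1)&(L[...,1]>-.075)
    q=L[m];print(n,len(q))
    if len(q)>20:
        k=np.linalg.svd(q-q.mean(0),full_matrices=False)[2][0];print("door angle",np.arctan2(-k[0]*np.sign(k[1]),abs(k[1])),"mean",q.mean(0),q.min(0),q.max(0))
E
python3 door.py
```

```text
19.95 [ 0.5392 -0.0804  0.1046] [-11.0563   2.1958   7.7061] tcp in dryer [-0.0995  0.0622]
scene 28
door angle 0.0011788324281095616 mean [-0.0796  0.0201] [-0.0821 -0.0419] [-0.078   0.0896]
top 37
door angle 0.019012746686292388 mean [-0.0852 -0.0633] [-0.0891 -0.0743] [-0.081  -0.0529]
```

Request:
{"op": "carry_out", "data": {
  "commands": [
    [0,-0.2,0,0,0,0,0],
    [0,-0.5,0,0,0,0,0],
    [0,-0.9,0,0,0,0,0],
    [0,-0.9,0,0,0,0,0],
    [0,-0.9,0,0,0,0,0],
    [0,-0.9,0,-0.8,0,0,0],
    [0,0,0,-0.9,0,0,0],
    [0,0,0,-0.9,0,0,0]
  ]
}}

```text
clock: 20.85
position: [0.4344, -0.0646, 0.171]
ee_rot: [-3.132, 0.241, 0.0]
force: [0.5, 0.1, 0.4]
width: 0.001
gripper_force: 0.0
```

```bash
sed -i 's/<-.078)/<-.070)/' door.py && python3 door.py && python3 - <<'E'
from h import *
a,b=load("scene9"),load("top9")
cv2.imwrite("pics/end.png",np.hstack([cv2.resize(a["pixels"][110:270,230:390],(400,400),interpolation=2),cv2.resize(b["pixels"][190:350,310:470],(400,400),interpolation=2)])[:,:,::-1])
E
```

```text
20.85 [ 0.4344 -0.0646  0.171 ] [0.4669 0.0581 0.4124] tcp in dryer [-0.2054  0.0619]
scene 247
door angle -0.019774714673551096 mean [-0.0821  0.0154] [-0.089  -0.0748] [-0.0704  0.0944]
top 288
door angle -0.019038704483207516 mean [-0.0847  0.0092] [-0.0898 -0.075 ] [-0.0701  0.0888]
```

View pics/end.png

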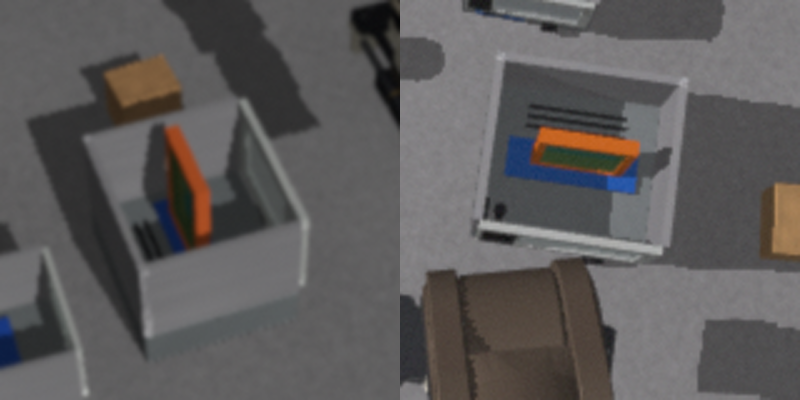

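The door is flush along the front, from (480,225) to (660,248) in the top crop. The cassette stands upright at (585,150), parallel to the back wall, and the gripper is clear.

```bash
python3 -c "
from cell import arm
print(arm.sign_off())"
```

```text
the job is handed in; nothing more can be done
None
```

The cassette stands upright on the blue pad in the larger dryer, with its faces parallel to the back wall. The door is pushed shut over its catch, and I handed the job in at about 21 s without touching the flask, jar or carton.

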